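# Make up two bar-station caddies

### The arm

A 6-joint arm with a two-finger parallel gripper is mounted at the origin on a cart in front of the work surface, level with it; the furniture and walls round the work are solid. World frame = base frame: x ahead of the robot, y to its left, z up, the work surface at z = 0. Lengths are in m, angles in rad, forces in N, time in s.
With the tool pointing down it reaches from about 0.425 to 0.925 m from the base axis. Payload 12.5 kg.
Tool frame: the origin (TCP) lies at the very end of the fingers, on their centre line; the grasp point (between the pads) lies 19 mm behind it; z points along the fingers, y is the line along which they close (so a half turn about z gives the same grasp; the last joint's range is limited). The gripper opens to 85 mm and grips with 20 to 120 N. Pads are 22 mm wide; open, the fingers measure 114 mm over their backs; the gripper's body (76 mm by 85 mm) begins 54 mm behind the grasp point. The pads swing forward as they close: fully open they stand 13 mm farther back than shut.
Start: joints at [-0.106, 0.491, 1.559, -0, 1.092, -0.106], TCP at [0.625, 0, 0.231] pointing down, gripper open.
Joint ranges: [-3.1, 3.1], [-0.84, 2.19], [0.05, 2.79], [-1.13, 4.28], [0.06, 2.93], [-2.69, 2.69]. Speed limits (rad/s): [2.22, 2.22, 2.79, 3.14, 3.14, 3.14].

### API

Orientations are given as a rotation vector (axis times angle).
In Python, from rig import env gives the robot as it stands. The module is installed in compiled form; this text tells all that it offers.
- The arm moves only by the shell command python3 -m pendant 'ROWS'. ROWS is text: rows parted by semicolons, each of 7 numbers parted by spaces: the opening in per cent of the stroke, from 0 (shut) to 100 (fully open), then the shift along the tool's x, y, z in cm, then the turn, a rotation vector about the tool's x, y, z in rad. In form: gripper dx dy dz ax ay az; .... A call has exactly 5 rows; each row shifts and turns the commanded pose from where the row before left it, along the tool's axes as they then stand; what a row does not reach is not made up. A row lasts 1/8 s, in which the tool goes at most 62.5 mm and 10.7 degrees, less where a joint would pass 70% of its speed; a pose out of reach is approached as far as the arm can. A call is refused whole if a number of a shift passes 6.25 or a number of a turn 0.188, either way. A call with a gripper value outside its range is refused whole. The fingers move at their own pace and stop on an object; the grip force is fixed at half the most. Time passes only in rows, so rows that do not move let the fingers close, or fill a call up. It gives the time, the measured TCP pose, the force, the opening and the grip force at its end, in the units of the state.
- env.get_state(): the state, without advancing time (a new reading comes with each control period).
- env.capture(name): name is "scene" or "side" or "wrist"; returns a dict with "image" (400x640x3 uint8, red, green, blue), "K" (3x3 intrinsics, pixels), "k1" (the pictures are not rectified: a ray, as slopes to the right and down, at radius r is drawn at 1 + k1 r^2 times it, then the intrinsics apply), "position" and "rotation" of the camera in the world; the wrist camera has in their place "tool_from_camera" (4x4, takes a point from camera to tool coordinates, whose origin is the TCP and whose axes are the flange's). Camera axes: x right, y down, z forward; pixel columns grow to the right and rows downward; lengths in m; the calibration is good to about 2 mm. A picture is of the moment at which its call begins: read the wrist's pose just before it. There is no depth.
- env.hand_in(): hands the job in; it is judged then, once.
The state is a dict: "t": time; "joint_pos": joint angles; "dq": joint speeds; "joint_torque": joint torques, N m; "tcp_pos": TCP position; "ee_rot": TCP orientation; "ft_force": force on the tool from outside, world axes, zero at the start; "ft_torque": the same for the moment, N m; "gripper_width": finger opening in m; "grip_force": force on a finger pad.
Only numpy, scipy, OpenCV 4.12 (cv2) and the standard library are available. Lean on these libraries where they do the work, as an engineer would, in place of code of your own. Each camera call takes 0.05 s, during which the arm holds its last target. There are 200 camera calls.

### The job

Make up the kits for the two bar stations from the things on the table. Into the wooden caddy with three bays put the tamper, the espresso cup and one steel jigger; into the caddy with two bays put the cocoa shaker and the other steel jigger. Stand each thing as it stands now (the cup mouth down) in the middle of a bay of its own, whichever bay of that caddy you like, and leave the cream pot where it stands.

Things in the scene. Friction and masses are not known exactly. Their poses are not given: they have to be found in the camera images.
- caddy_three: low open wooden caddy with THREE bays in a row. Fixed to the table. Origin: centre of its underside; x runs across the row of bays, y along the row, z up. 106 mm in x, 290 mm in y, walls 22 mm high and 5 mm thick, bay floor 5 mm above the table. Each bay is 96 mm (x) by 90 mm (y) inside; bay centres lie at x = 0, y = -95, 0 and +95 mm.
- caddy_two: low open wooden caddy with TWO bays in a row. Fixed to the table. Origin: centre of its underside; x runs across the row of bays, y along the row, z up. 106 mm in x, 195 mm in y, walls 22 mm high and 5 mm thick, bay floor 5 mm above the table. Each bay is 96 mm (x) by 90 mm (y) inside; bay centres lie at x = 0, y = -47.5 and +47.5 mm.
- tamper: steel coffee tamper with a wooden handle, standing on its round base (diameter 57 mm, 18 mm tall), 92 mm tall in all; the round handle, up to 36 mm in diameter, reaches from 26 to 92 mm above the underside: grip it there. Origin: centre of its underside, z up.
- cup: white china espresso cup, empty, standing mouth down, 55 mm tall; bowl 59 mm in diameter low down (the rim), narrowing upwards to its foot on top. Origin: centre of the 59 x 83 mm outline at the underside, z up; the bowl's axis lies 12 mm from it towards +y, the ear (14 mm thick in x) sticks out to y = -42 mm. Held well by the bowl across x, fingertips about 23 mm above its underside.
- shaker: steel cocoa shaker with a domed mesh lid, standing upright, 95 mm tall; body diameter 57 mm, lid (68 to 95 mm above the underside) 62 mm at its widest. Origin: centre of its underside, z up.
- jigger_a: a plain steel double-ended measuring jigger (hourglass of two cones) standing upright, largest diameter 44 mm, 75 mm tall; origin: centre of its underside, z up. Grip it as a solid about 40 to 44 mm wide in its upper half. The two steel jiggers are alike and interchangeable.
- jigger_b: another plain steel double-ended measuring jigger (hourglass of two cones) standing upright, largest diameter 44 mm, 75 mm tall; origin: centre of its underside, z up. Grip it as a solid about 40 to 44 mm wide in its upper half. The two steel jiggers are alike and interchangeable.
- pot: cream pot: a small printed dairy tub with a foil lid, 72 mm in diameter at the top, 72 mm tall, standing among the things; not part of any kit, to be left where it is. Origin: centre of its underside, z up. (Not listed: a tall espresso machine at the back left, whose side panel reaches forward to x = 0.63 m for y above 0.07 m, up to 0.43 m high.)

How it is judged:
At the end, for the whole second after the job is handed in: Tamper, cup and one jigger each upright on the floor of its own bay of the three-bay caddy, shaker and the other jigger in the two-bay caddy; each origin within 15 mm (cup 20) of its bay's centre in the caddy's x and y; released, at rest; the pot within 20 mm of its start (((angle between tamper's own z axis and vertical below 0.1 rad and x of tamper in the frame of caddy_three between -0.015 and 0.015 m and z of tamper in the frame of caddy_three between 0.001 and 0.01 m and y of tamper in the frame of caddy_three between -0.11 and -0.08 m) or (angle between tamper's own z axis and vertical below 0.1 rad and x of tamper in the frame of caddy_three between -0.015 and 0.015 m and z of tamper in the frame of caddy_three between 0.001 and 0.01 m and y of tamper in the frame of caddy_three between -0.015 and 0.015 m) or (angle between tamper's own z axis and vertical below 0.1 rad and x of tamper in the frame of caddy_three between -0.015 and 0.015 m and z of tamper in the frame of caddy_three between 0.001 and 0.01 m and y of tamper in the frame of caddy_three between 0.08 and 0.11 m)) and ((angle between cup's own z axis and vertical below 0.1 rad and x of cup in the frame of caddy_three between -0.02 and 0.02 m and z of cup in the frame of caddy_three between 0.001 and 0.01 m and y of cup in the frame of caddy_three between -0.115 and -0.075 m) or (angle between cup's own z axis and vertical below 0.1 rad and x of cup in the frame of caddy_three between -0.02 and 0.02 m and z of cup in the frame of caddy_three between 0.001 and 0.01 m and y of cup in the frame of caddy_three between -0.02 and 0.02 m) or (angle between cup's own z axis and vertical below 0.1 rad and x of cup in the frame of caddy_three between -0.02 and 0.02 m and z of cup in the frame of caddy_three between 0.001 and 0.01 m and y of cup in the frame of caddy_three between 0.075 and 0.115 m)) and ((angle between shaker's own z axis and vertical below 0.1 rad and x of shaker in the frame of caddy_two between -0.015 and 0.015 m and z of shaker in the frame of caddy_two between 0.001 and 0.01 m and y of shaker in the frame of caddy_two between -0.0625 and -0.0325 m) or (angle between shaker's own z axis and vertical below 0.1 rad and x of shaker in the frame of caddy_two between -0.015 and 0.015 m and z of shaker in the frame of caddy_two between 0.001 and 0.01 m and y of shaker in the frame of caddy_two between 0.0325 and 0.0625 m)) and ((((angle between jigger_a's own z axis and vertical below 0.1 rad and x of jigger_a in the frame of caddy_three between -0.015 and 0.015 m and z of jigger_a in the frame of caddy_three between 0.001 and 0.01 m and y of jigger_a in the frame of caddy_three between -0.11 and -0.08 m) or (angle between jigger_a's own z axis and vertical below 0.1 rad and x of jigger_a in the frame of caddy_three between -0.015 and 0.015 m and z of jigger_a in the frame of caddy_three between 0.001 and 0.01 m and y of jigger_a in the frame of caddy_three between -0.015 and 0.015 m) or (angle between jigger_a's own z axis and vertical below 0.1 rad and x of jigger_a in the frame of caddy_three between -0.015 and 0.015 m and z of jigger_a in the frame of caddy_three between 0.001 and 0.01 m and y of jigger_a in the frame of caddy_three between 0.08 and 0.11 m)) and ((angle between jigger_b's own z axis and vertical below 0.1 rad and x of jigger_b in the frame of caddy_two between -0.015 and 0.015 m and z of jigger_b in the frame of caddy_two between 0.001 and 0.01 m and y of jigger_b in the frame of caddy_two between -0.0625 and -0.0325 m) or (angle between jigger_b's own z axis and vertical below 0.1 rad and x of jigger_b in the frame of caddy_two between -0.015 and 0.015 m and z of jigger_b in the frame of caddy_two between 0.001 and 0.01 m and y of jigger_b in the frame of caddy_two between 0.0325 and 0.0625 m))) or (((angle between jigger_b's own z axis and vertical below 0.1 rad and x of jigger_b in the frame of caddy_three between -0.015 and 0.015 m and z of jigger_b in the frame of caddy_three between 0.001 and 0.01 m and y of jigger_b in the frame of caddy_three between -0.11 and -0.08 m) or (angle between jigger_b's own z axis and vertical below 0.1 rad and x of jigger_b in the frame of caddy_three between -0.015 and 0.015 m and z of jigger_b in the frame of caddy_three between 0.001 and 0.01 m and y of jigger_b in the frame of caddy_three between -0.015 and 0.015 m) or (angle between jigger_b's own z axis and vertical below 0.1 rad and x of jigger_b in the frame of caddy_three between -0.015 and 0.015 m and z of jigger_b in the frame of caddy_three between 0.001 and 0.01 m and y of jigger_b in the frame of caddy_three between 0.08 and 0.11 m)) and ((angle between jigger_a's own z axis and vertical below 0.1 rad and x of jigger_a in the frame of caddy_two between -0.015 and 0.015 m and z of jigger_a in the frame of caddy_two between 0.001 and 0.01 m and y of jigger_a in the frame of caddy_two between -0.0625 and -0.0325 m) or (angle between jigger_a's own z axis and vertical below 0.1 rad and x of jigger_a in the frame of caddy_two between -0.015 and 0.015 m and z of jigger_a in the frame of caddy_two between 0.001 and 0.01 m and y of jigger_a in the frame of caddy_two between 0.0325 and 0.0625 m)))) and distance of pot from where it was at the start of the episode below 0.02 m and angle between pot's own z axis and vertical below 0.1 rad and linear speed of each of tamper, cup, shaker, jigger_a, jigger_b below 0.02 m/s); the robot touches nothing.
It fails at once if the cream pot is knocked over or moved by more than 20 mm (distance of pot from where it was at the start of the episode above 0.02 m or angle between pot's own z axis and vertical above 0.3 rad).
It also fails if it takes over 133 s, if anything falls off the work surface, if the arm or the gripper's body presses on something with over 40 N, if the wrist force passes 120 N, or if a joint passes its speed limit or range.

## Working session

There is one attempt and no reset: what is moved stays moved. The work goes in short steps, Python scripts to look and compute and a shell command to move; the robot and the scene stay as the last step left them, time stands still between calls to the robot, and variables do not carry over. Pictures are saved under pics/ and viewed, at most 14 in all, crops included, and the job is handed in when it is done.

```bash
mkdir -p pics; cat > h.py <<'E'
import numpy as np, cv2
from rig import env
from scipy.spatial.transform import Rotation as R
def snap(n,f=None):
    s=env.get_state(); c=env.capture(n)
    if 'position' in c:
        P=np.array(c['position']);Q=np.array(c['rotation'])
        if Q.shape!=(3,3): Q=R.from_rotvec(Q).as_matrix()
    else:
        T=np.array(c['tool_from_camera']); W=R.from_rotvec(s['ee_rot']).as_matrix()
        P=np.array(s['tcp_pos'])+W@T[:3,3]; Q=W@T[:3,:3]
    d=dict(im=c['image'],K=np.array(c['K']),k1=c['k1'],P=P,Q=Q)
    if f: cv2.imwrite('pics/'+f,c['image'][:,:,::-1]); np.save('pics/'+f[:-4]+'.npy',d,allow_pickle=True)
    return d
def load(f): return np.load('pics/'+f+'.npy',allow_pickle=True).item()
def ray(d,uv):
    k=np.array([d['k1'],0,0,0,0.])
    p=cv2.undistortPoints(np.array(uv,float).reshape(-1,1,2),d['K'],k).reshape(-1,2)
    return np.c_[p,np.ones(len(p))]@d['Q'].T
def plane(d,uv,z):
    r=ray(d,uv); return d['P']+r*((z-d['P'][2])/r[:,2])[:,None]
def proj(d,X):
    p=(np.atleast_2d(X)-d['P'])@d['Q']; q=p[:,:2]/p[:,2:]
    q=q*(1+d['k1']*(q**2).sum(1,keepdims=True)); return q@d['K'][:2,:2].T+d['K'][:2,2]
E
python3 - <<'E'
from h import *
s=env.get_state(); print({k:np.round(v,3) for k,v in s.items()})
for n in ['scene','side','wrist']:
    d=snap(n,n+'0.png'); print(n,d['P'].round(3),d['Q'].round(3).tolist(),d['K'].round(1).tolist(),d['k1'])
E
```

```text
{'t': np.float64(0.0), 'joint_pos': array([-0.106,  0.492,  1.559, -0.   ,  1.092, -0.106]), 'dq': array([ 0.   , -0.001,  0.001, -0.   ,  0.   ,  0.001]), 'joint_torque': array([-0.0000e+00, -6.1845e+01, -2.6160e+01, -0.0000e+00,  4.0000e-03,
       -0.0000e+00]), 'tcp_pos': array([0.625, 0.   , 0.231]), 'ee_rot': array([-2.221e+00, -2.221e+00,  1.000e-03]), 'ft_force': array([-0.093,  0.204, -0.199]), 'ft_torque': array([ 0.007, -0.018, -0.008]), 'grip_force': np.float64(0.0), 'gripper_width': np.float64(0.086)}
scene [ 0.167 -0.77   0.943] [[0.9, -0.319, 0.295], [-0.435, -0.682, 0.588], [0.013, -0.658, -0.753]] [[443.5, 0.0, 316.6], [0.0, 443.5, 206.1], [0.0, 0.0, 1.0]] -0.08020371974260528
side [ 0.48  -0.938  0.667] [[0.999, -0.029, 0.016], [-0.03, -0.576, 0.817], [-0.014, -0.817, -0.577]] [[406.7, 0.0, 316.7], [0.0, 406.7, 204.7], [0.0, 0.0, 1.0]] -0.0707067901991042
wrist [0.626 0.075 0.373] [[1.0, 0.002, -0.001], [0.001, -0.956, -0.295], [-0.001, 0.295, -0.956]] [[323.9, 0.0, 313.6], [0.0, 323.9, 199.8], [0.0, 0.0, 1.0]] -0.054694467426229486
```

View pics/scene0.png

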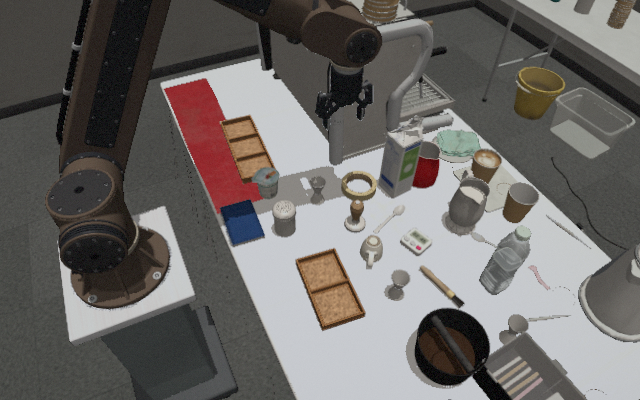

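View pics/side0.png

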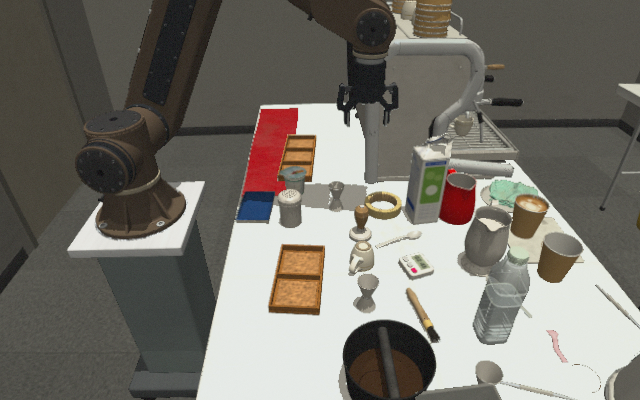

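View pics/wrist0.png

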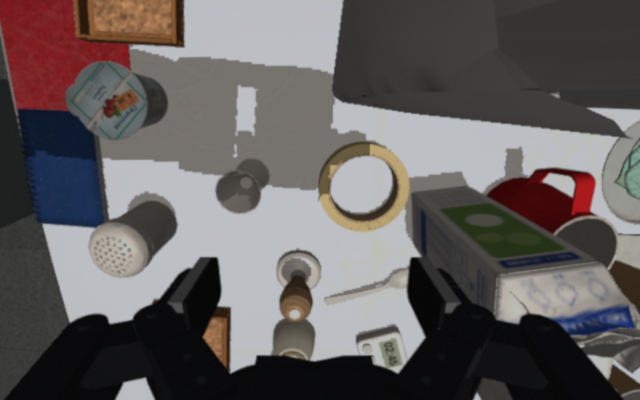

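The scene view shows caddy_three at about (247,150), caddy_two (330,288), pot (266,180), shaker (284,218), jiggers (318,188) and (398,285), tamper (356,215), and cup (371,248) with its ear pointing down-left. A third cup-like thing stands far off at (516,327). The wrist view shows the shaker, a jigger and the tamper. Next I'll triangulate rough positions from the tops and the caddy outlines.

```bash
python3 - <<'E'
from h import *
S=load('scene0');D=load('side0')
pts=dict(jig1=((318,181),(336,185),.075),jig2=((400,276),(368,281),.075),odd=((517,320),(488,369),.075),tamp=((357,203),(361,209),.092),shak=((284,206),(290,193),.092),pot=((266,175),(292,173),.072),cup=((374,240),(364,245),.055))
for n,(a,b,z) in pts.items():
    ra,rb=ray(S,[a])[0],ray(D,[b])[0]
    t=np.linalg.lstsq(np.c_[ra,-rb],D['P']-S['P'],rcond=None)[0]
    A=S['P']+t[0]*ra;B=D['P']+t[1]*rb
    print(n,'tri',((A+B)/2).round(3),'gap',np.linalg.norm(A-B).round(3),'pl',plane(S,[a],z)[0].round(3),plane(D,[b],z)[0].round(3))
for n,d,rois in (('scene',S,[(215,110,280,188),(290,245,370,332)]),('side',D,[(275,130,320,185),(265,240,330,318)])):
    hsv=cv2.cvtColor(d['im'],cv2.COLOR_RGB2HSV)
    for r in rois:
        m=np.zeros((400,640),np.uint8); x0,y0,x1,y1=r
        m[y0:y1,x0:x1]=cv2.inRange(hsv,(5,90,40),(20,255,255))[y0:y1,x0:x1]
        m=cv2.morphologyEx(m,cv2.MORPH_CLOSE,np.ones((5,5)));m=cv2.morphologyEx(m,cv2.MORPH_OPEN,np.ones((5,5)))
        c=max(cv2.findContours(m,0,1)[0],key=cv2.contourArea)
        for z in (.022,):
            P=plane(d,c.reshape(-1,2),z)[:,:2].astype(np.float32)
            (cx,cy),(w,h),a=cv2.minAreaRect(P*1000); print(n,r,round(cx),round(cy),round(w),round(h),round(a,1))
im=cv2.resize(S['im'][100:340,200:520],(800,600),interpolation=cv2.INTER_CUBIC);cv2.imwrite('pics/crop1.png',im[:,:,::-1])
E
```

```text
jig1 tri [ 0.551 -0.011  0.075] gap 0.0 pl [ 0.552 -0.011  0.075] [ 0.552 -0.01   0.075]
jig2 tri [ 0.592 -0.362  0.068] gap 0.0 pl [ 0.589 -0.365  0.075] [ 0.591 -0.369  0.075]
odd tri [ 0.762 -0.573  0.072] gap 0.001 pl [ 0.76  -0.573  0.075] [ 0.76  -0.575  0.075]
tamp tri [ 0.605 -0.132  0.081] gap 0.001 pl [ 0.6   -0.139  0.092] [ 0.602 -0.147  0.092]
shak tri [ 0.428 -0.066  0.089] gap 0.002 pl [ 0.427 -0.069  0.092] [ 0.429 -0.069  0.092]
pot tri [0.432 0.078 0.066] gap 0.005 pl [0.432 0.074 0.072] [0.431 0.065 0.072]
cup tri [ 0.6   -0.236  0.053] gap 0.003 pl [ 0.597 -0.238  0.055] [ 0.6   -0.237  0.055]
scene (215, 110, 280, 188) 437 269 306 108 85.7
scene (290, 245, 370, 332) 444 -291 201 107 84.2
side (275, 130, 320, 185) 444 264 324 107 85.6
side (265, 240, 330, 318) 449 -295 210 106 84.2
```

View pics/crop1.png

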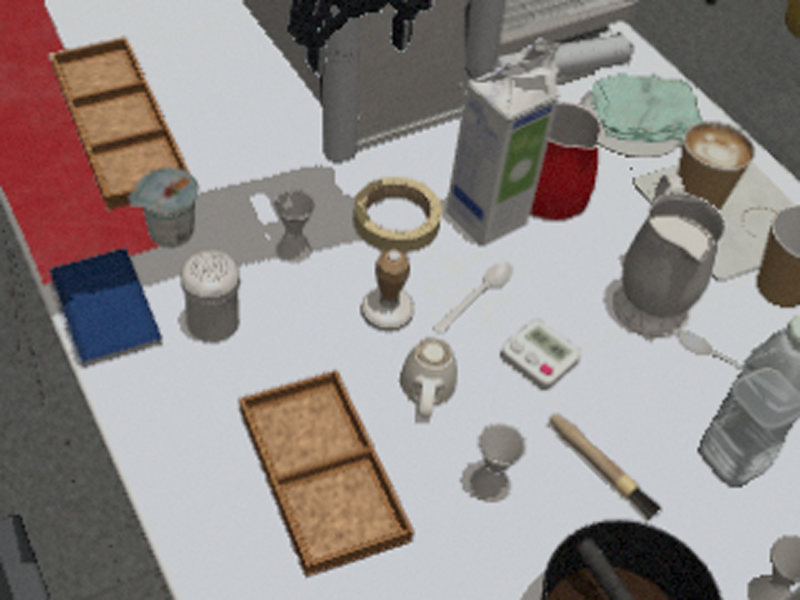

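The caddies, jiggers, tamper, shaker, cup and pot are all clear. The third jigger-like thing is out of reach at (0.76,-0.57), so it isn't one of the two I need. I'll look at caddy_three with the wrist camera.

```bash
python3 -m pendant '100 0 -5 0 0 0 0;100 3 -5 0 0 0 0;100 5 -4 0 0 0 0;100 6 0 0 0 0 0;100 6 0 0 0 0 0'
python3 -m pendant '100 6 0 -2 0 0 0;100 1 0 0 0 0 0;100 0 0 0 0 0 0;100 0 0 0 0 0 0;100 0 0 0 0 0 0'
python3 - <<'E'
from h import *
d=snap('wrist','w_three.png'); print(d['P'].round(3))
hsv=cv2.cvtColor(d['im'],cv2.COLOR_RGB2HSV)
m=cv2.inRange(hsv,(5,90,40),(20,255,255)); m=cv2.morphologyEx(m,cv2.MORPH_CLOSE,np.ones((7,7)));m=cv2.morphologyEx(m,cv2.MORPH_OPEN,np.ones((5,5)))
for c in cv2.findContours(m,0,1)[0]:
    if cv2.contourArea(c)>3000: print(cv2.boundingRect(c),cv2.minAreaRect((plane(d,c.reshape(-1,2),.022)[:,:2]*1000).astype(np.float32)))
E
```

```text
t: 0.78
tcp_pos: [0.4856, 0.2004, 0.2317]
ee_rot: [2.222, 2.22, 0.001]
ft_force: [0.8, -0.4, 0.4]
gripper_width: 0.085
grip_force: 0.0
t: 1.4
tcp_pos: [0.4862, 0.2669, 0.2509]
ee_rot: [-2.223, -2.219, 0.001]
ft_force: [-1.4, -0.6, -0.0]
gripper_width: 0.0854
grip_force: 0.0
[0.487 0.342 0.393]
(231, 16, 103, 253) ((444.5127258300781, 280.4916687011719), (289.10491943359375, 105.14045715332031), 85.49707794189453)
```

View pics/w_three.png

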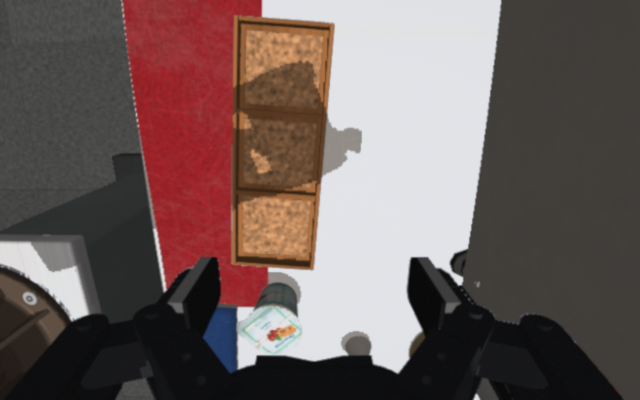

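caddy_three is centred at (0.4445,0.2805), its long axis at 85.5°, and its measured size of 289x105 mm matches the given one. I'll zoom the first wrist picture to read the jigger, shaker and tamper.

```bash
python3 - <<'E'
from h import *
im=cv2.imread('pics/wrist0.png')[150:360,60:340];cv2.imwrite('pics/crop2.png',cv2.resize(im,None,fx=2.8,fy=2.8,interpolation=cv2.INTER_CUBIC))
E
```

```text
(no output)
```

View pics/crop2.png

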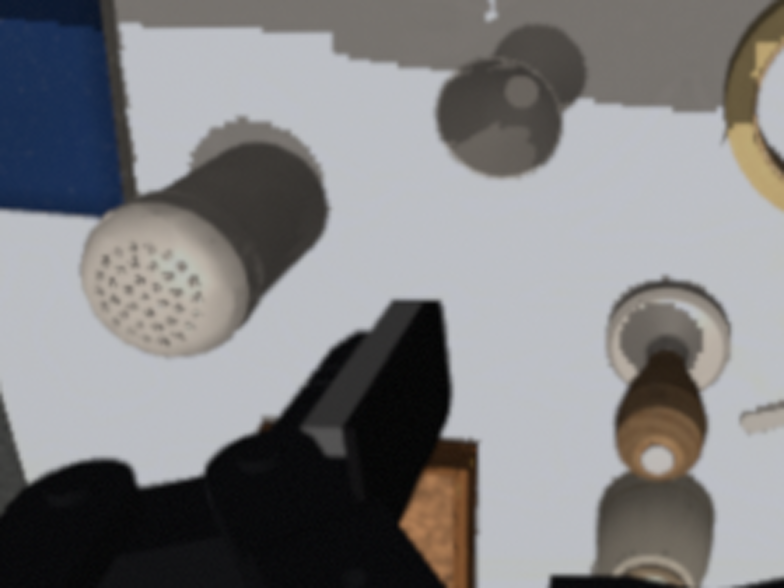

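The crop shows the jigger rim circle centred at (499,118) r62, the shaker lid at (165,278), the tamper's handle top at (657,459) and its base disc at (668,337), all in crop pixels.

```bash
python3 - <<'E'
from h import *
d=load('wrist0')
f=lambda u,v,z: plane(d,[(u/2.8+60,v/2.8+150)],z)[0].round(4)
print('jig',f(499,118,.075),'diam',np.linalg.norm(f(437,110,.075)-f(561,124,.075)))
print('shak',f(165,278,.078),np.linalg.norm(f(81,275,.075)-f(249,285,.075)))
print('tamp',f(657,459,.092),f(668,337,.018))
E
```

```text
jig [ 0.5533 -0.0093  0.075 ] diam 0.04278153807426748
shak [ 0.4261 -0.0694  0.078 ] 0.06457933105878381
tamp [ 0.6064 -0.1345  0.092 ] [ 0.6072 -0.1257  0.018 ]
```

```bash
python3 -m pendant '100 -5.5 1.3 0 0 0 0;100 -5.5 1.3 0 0 0 0;100 -5.5 1.4 0 0 0 0;100 -5.5 1.4 0 0 0 0;100 -5.7 1.3 0 0 0 0'
python3 -m pendant '100 0 0 0 0 0 0;100 0 0 6 0 0 0;100 0 0 6 0 0 0;100 0 0 5 0 0 0;100 0 0 4.1 0 0 0'
python3 -m pendant '100 0 0 0 0 0 0;30 0 0 0 0 0 0;20 0 0 0 0 0 0;20 0 0 0 0 0 0;20 0 0 0 0 0 0'
python3 -m pendant '20 0 0 0 0 0 0;20 0 0 0 0 0 0;20 0 0 0 0 0 0;20 0 0 0 0 0 0;20 0 0 0 0 0 0'
```

```text
t: 2.08
tcp_pos: [0.5531, -0.0114, 0.2512]
ee_rot: [2.222, 2.22, 0.0]
ft_force: [0.6, 0.2, -0.1]
gripper_width: 0.0856
grip_force: 0.0
t: 2.7
tcp_pos: [0.5523, -0.0084, 0.0383]
ee_rot: [-2.221, -2.221, 0.001]
ft_force: [0.2, -0.3, 0.7]
gripper_width: 0.0853
grip_force: 0.0
t: 3.32
tcp_pos: [0.5535, -0.0089, 0.042]
ee_rot: [2.22, 2.22, 0.002]
ft_force: [-2.3, 0.6, 10.4]
gripper_width: 0.042
grip_force: 59.4
t: 3.95
tcp_pos: [0.5534, -0.0089, 0.0419]
ee_rot: [2.22, 2.22, 0.002]
ft_force: [-2.5, 0.4, 10.3]
gripper_width: 0.0421
grip_force: 59.4
```

```bash
python3 -m pendant '20 0 0 -4 0 0 0;20 0 0 -5.5 0 0 0;20 0 0 -5.5 0 0 0;20 5 -2 0 0 0 0;20 5.5 -3 0 0 0 0'
python3 -m pendant '20 5.5 -3 0 0 0 0;20 5.5 -2.1 0 0 0 0;20 5.5 0 0 0 0 0;20 5.5 0 0 0 0 0;20 5 0 0 0 0 0'
python3 -m pendant '20 0.9 0 0 0 0 0;20 0 0 0 0 0 0;20 0 0 0 0 0 0;20 0 0 0 0 0 0;20 0 0 0 0 0 0'
```

```text
t: 4.58
tcp_pos: [0.5029, 0.0967, 0.1917]
ee_rot: [2.222, 2.218, 0.004]
ft_force: [1.3, 0.5, -1.4]
gripper_width: 0.042
grip_force: 61.3
t: 5.2
tcp_pos: [0.4517, 0.3679, 0.1912]
ee_rot: [2.221, 2.222, 0.003]
ft_force: [0.6, 0.4, 0.2]
gripper_width: 0.0423
grip_force: 61.2
t: 5.82
tcp_pos: [0.4524, 0.3742, 0.1903]
ee_rot: [2.222, 2.22, 0.0]
ft_force: [1.3, -0.6, -0.8]
gripper_width: 0.0422
grip_force: 61.3
```

```bash
python3 -m pendant '20 0 0 5 0 0 0;20 0 0 5 0 0 0;20 0 0 2.5 0 0 0;20 0 0 1.5 0 0 0;20 0 0 0 0 0 0'
python3 -m pendant '20 0 0 0.2 0 0 0;60 0 0 0 0 0 0;100 0 0 0 0 0 0;100 0 0 0 0 0 0;100 0 0 0 0 0 0'
python3 -m pendant '100 0 0 -4 0 0 0;100 0 0 -5 0 0 0;100 0 0 -5 0 0 0;100 -5 0 -4 0 0 0;100 -6 0 0 0 0 0'
```

```text
t: 6.45
tcp_pos: [0.4521, 0.3747, 0.0497]
ee_rot: [-2.222, -2.221, 0.001]
ft_force: [0.1, 0.2, 0.1]
gripper_width: 0.0421
grip_force: 61.3
t: 7.08
tcp_pos: [0.4522, 0.3749, 0.0482]
ee_rot: [2.221, 2.221, 0.0]
ft_force: [0.0, 0.0, 0.2]
gripper_width: 0.0853
grip_force: 0.0
t: 7.7
tcp_pos: [0.4528, 0.2658, 0.2298]
ee_rot: [2.218, 2.222, 0.008]
ft_force: [1.3, -0.3, -0.6]
gripper_width: 0.0857
grip_force: 0.0
```

```bash
python3 -m pendant '100 -5.5 0 0 0 0 0;100 -5.5 0 -2 0 0 0;100 -5.5 0 0 0 0 0;100 -5.5 2 0 0 0 0;100 -5.5 3 0 0 0 0'
python3 -m pendant '100 -5.5 4 0 0 0 0;100 -5.5 4 0 0 0 0;100 -1 2 0 0 0 0;100 0 0 0 0 0 0;100 0 0 0 0 0 0'
python3 - <<'E'
from h import *
d=snap('wrist','w_tamp.png');print(d['P'])
cv2.imwrite('pics/w_tampc.png',cv2.resize(d['im'][80:400,150:570],None,fx=1.8,fy=1.8,interpolation=cv2.INTER_CUBIC)[:,:,::-1])
E
```

```text
t: 8.32
tcp_pos: [0.5021, -0.0106, 0.2477]
ee_rot: [2.221, 2.221, 0.001]
ft_force: [-0.1, 0.7, 0.2]
gripper_width: 0.0853
grip_force: 0.0
t: 8.95
tcp_pos: [0.5948, -0.1192, 0.247]
ee_rot: [-2.22, -2.222, 0.0]
ft_force: [0.5, 0.3, 0.9]
gripper_width: 0.0856
grip_force: 0.0
[ 0.59593798 -0.04415429  0.38962043]
```

View pics/w_tampc.png

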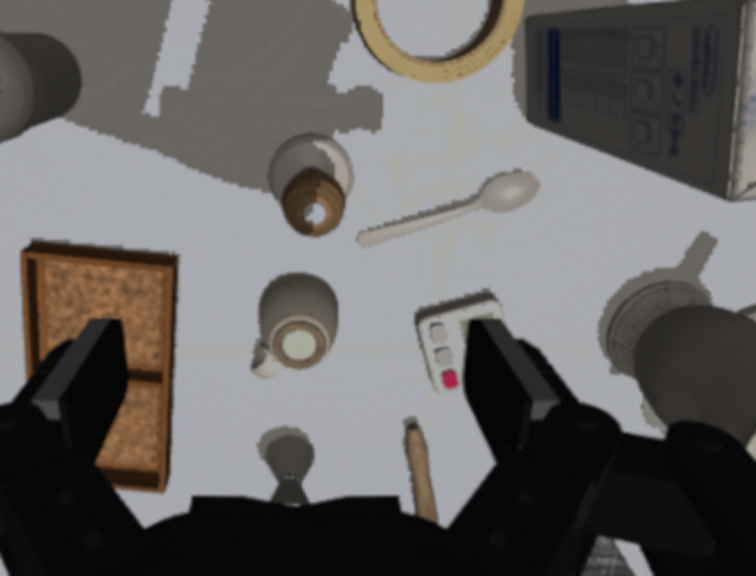

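The crop shows the tamper top at (315,211) and its base ring at (311,172). The cup foot is at (299,345), with the ear tip near (262,365). caddy_two is at left, partly behind a finger.

```bash
python3 - <<'E'
from h import *
d=load('w_tamp')
f=lambda u,v,z: plane(d,[(u/1.8+150,v/1.8+80)],z)[0].round(4)
print('tamp',f(315,211,.092),f(311,172,.012), np.linalg.norm(f(269,172,.012)-f(353,172,.012)))
b=f(299,345,.055);print('cup',b)
for z in (.02,.03,.04):
    e=f(262,365,z); print('ear',z,e,(e-b)[:2], np.hypot(*(e-b)[:2]),np.degrees(np.arctan2(*(e-b)[1::-1])))
S=load('scene0'); f2=lambda u,v,z: plane(S,[(u/2.5+200,v/2.5+100)],z)[0].round(4)
b=f2(433,351,.055);print('scene cup',b)
for z in (.02,.03): e=f2(424,412,z); print('ear',e,(e-b)[:2],np.degrees(np.arctan2(*(e-b)[1::-1])))
c=[(22,242),(177,257),(162,492)]; P=np.array([f(u,v,.022) for u,v in c]); print(P,np.linalg.norm(P[1]-P[0]),np.linalg.norm(P[2]-P[1]),((P[0]+P[2])/2).round(4))
E
```

```text
tamp [ 0.6067 -0.1333  0.092 ] [ 0.6066 -0.1302  0.012 ] 0.05570008976653446
cup [ 0.5989 -0.2348  0.055 ]
ear 0.02 [ 0.5725 -0.2711  0.02  ] [-0.0264 -0.0363] 0.04488485267882695 -126.02737338510359
ear 0.03 [ 0.5731 -0.265   0.03  ] [-0.0258 -0.0302] 0.03972002014098176 -130.50741852008463
ear 0.04 [ 0.5737 -0.2589  0.04  ] [-0.0252 -0.0241] 0.03486904070948899 -136.27819273219924
scene cup [ 0.5948 -0.2383  0.055 ]
ear [ 0.565 -0.279  0.02 ] [-0.0298 -0.0407] -126.2110933718704
ear [ 0.5607 -0.2843  0.03  ] [-0.0341 -0.046 ] -126.54970102389244
[[ 0.4111 -0.1765  0.022 ]
 [ 0.5163 -0.1869  0.022 ]
 [ 0.4919 -0.3853  0.022 ]] 0.10571281852263704 0.19989477231783723 [ 0.4515 -0.2809  0.022 ]
```

```bash
python3 -m pendant '100 -1.3 1.2 5 0 0 0;100 0 0 6 0 0 0;100 0 0 5 0 0 0;100 0 0 3.8 0 0 0;100 0 0 0 0 0 0'
python3 -m pendant '20 0 0 0 0 0 0;10 0 0 0 0 0 0;10 0 0 0 0 0 0;10 0 0 0 0 0 0;10 0 0 0 0 0 0'
```

```text
t: 9.62
tcp_pos: [0.606, -0.1318, 0.0474]
ee_rot: [-2.218, -2.22, 0.003]
ft_force: [0.6, 0.6, 0.2]
gripper_width: 0.0851
grip_force: 0.0
t: 10.25
tcp_pos: [0.6078, -0.1331, 0.0508]
ee_rot: [2.22, 2.22, 0.001]
ft_force: [-3.7, -0.4, 10.6]
gripper_width: 0.0331
grip_force: 58.7
```

```bash
python3 -m pendant '10 0 0 -4 0 0 0;10 0 0 -5.5 0 0 0;10 0 0 -5.5 0 0 0;10 4 -3 0 0 0 0;10 5 -4 0 0 0 0'
python3 -m pendant '10 5 -4 0 0 0 0;10 5.5 -3 0 0 0 0;10 5.5 -2.2 0 0 0 0;10 5.5 0 0 0 0 0;10 5.5 0 0 0 0 0'
python3 -m pendant '10 5.2 0 0 0 0 0;10 0 0 0 0 0 0;10 0 0 0 0 0 0;10 0 0 5 0 0 0;10 0 0 4 0 0 0'
python3 -m pendant '10 0 0 3 0 0 0;10 0 0 1.3 0 0 0;10 0 0 0 0 0 0;10 0 0 0 0 0 0;10 0 0 0 0 0 0'
```

```text
t: 10.88
tcp_pos: [0.5377, -0.0436, 0.1998]
ee_rot: [2.222, 2.219, 0.001]
ft_force: [0.8, 0.4, -3.9]
gripper_width: 0.0334
grip_force: 61.1
t: 11.5
tcp_pos: [0.447, 0.2263, 0.1998]
ee_rot: [2.221, 2.221, 0.001]
ft_force: [1.0, -1.4, -3.8]
gripper_width: 0.0334
grip_force: 61.2
t: 12.12
tcp_pos: [0.4476, 0.2752, 0.1083]
ee_rot: [2.223, 2.219, 0.001]
ft_force: [0.9, -0.2, -3.6]
gripper_width: 0.0332
grip_force: 61.2
t: 12.75
tcp_pos: [0.448, 0.2767, 0.0672]
ee_rot: [2.221, 2.221, 0.003]
ft_force: [-0.1, 0.6, -3.0]
gripper_width: 0.0334
grip_force: 61.2
```

```bash
python3 -m pendant '10 0.4 -0.3 1.0 0 0 0;10 0 0 0 0 0 0;40 0 0 0.1 0 0 0;100 0 0 0 0 0 0;100 0 0 0 0 0 0'
python3 -m pendant '100 0 0 0 0 0 0;100 0 0 -5 0 0 0;100 0 0 -5 0 0 0;100 0 0 -5 0 0 0;100 -4 0 -4 0 0 0'
python3 -m pendant '100 0 0 0 0 0 0;100 0 0 0 0 0 0;100 0 0 0 0 0 0;100 0 0 0 0 0 0;100 0 0 0 0 0 0'
python3 - <<'E'
from h import *
d=snap('wrist','w_chk.png');print(d['P'])
E
```

```text
t: 13.38
tcp_pos: [0.4445, 0.2806, 0.055]
ee_rot: [2.221, 2.222, -0.0]
ft_force: [-0.8, 1.3, 0.1]
gripper_width: 0.0693
grip_force: 0.0
t: 14.0
tcp_pos: [0.4447, 0.2413, 0.247]
ee_rot: [2.218, 2.224, 0.003]
ft_force: [0.4, -0.2, 0.1]
gripper_width: 0.0853
grip_force: 0.0
t: 14.62
tcp_pos: [0.4445, 0.2408, 0.2446]
ee_rot: [-2.221, -2.222, 0.001]
ft_force: [-0.9, -0.0, 0.2]
gripper_width: 0.0852
grip_force: 0.0
[0.44562756 0.31591053 0.38710991]
```

View pics/w_chk.png

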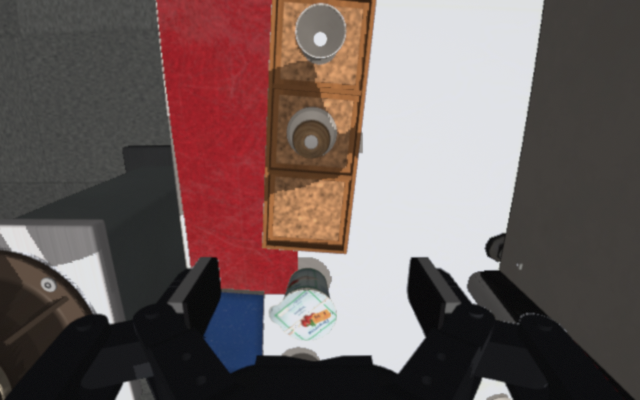

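The check shows the jigger in the far bay with its rim at (320,31), and the tamper in the middle bay with its top at (311,141). The pot hasn't been disturbed. I'll verify the numbers while going to the cup.

```bash
python3 -m pendant '100 -5.5 0 0 0 0 0;100 -5.5 0 0 0 0 0;100 -5.5 0 0 0 0 0;100 -5.5 2 0 0 0 0;100 -5.5 4 0 0 0 0'
python3 -m pendant '100 -5 5 0 0 0 0;100 -5.2 5 0 0 0 0;100 -5.2 3 0 0 0 0;100 0 0 -0 0 0 0.16;100 0 0 0 0 0 0.16'
python3 -m pendant '100 0 0 2 0 0 0.16;100 0 0 2.5 0 0 0.157;100 0 0 0 0 0 0;100 0 0 0 0 0 0;100 0 0 0 0 0 0'
python3 - <<'E'
from h import *
d=load('w_chk')
C=np.array([.4445,.2805]);u=np.array([.0785,.9969]);v=np.array([.9969,-.0785])
for n,p,z in (('jig',(320,31),.08),('tamp',(311,141),.097),('tbase',(312,128),.017)):
    q=plane(d,[p],z)[0][:2]; print(n,q.round(3),'caddy',((q-C)@v).round(4),((q-C)@u).round(4))
d=snap('wrist','w_cup.png');print(d['P'],env.get_state()['tcp_pos'])
cv2.imwrite('pics/w_cupc.png',cv2.resize(d['im'][100:360,170:470],None,fx=2.3,fy=2.3,interpolation=cv2.INTER_CUBIC)[:,:,::-1])
E
```

```text
t: 15.3
tcp_pos: [0.5014, -0.0318, 0.2456]
ee_rot: [2.221, 2.221, 0.001]
ft_force: [0.8, 0.8, 0.4]
gripper_width: 0.0852
grip_force: 0.0
t: 15.92
tcp_pos: [0.6189, -0.1719, 0.2443]
ee_rot: [-2.552, -1.831, 0.001]
ft_force: [0.1, 0.2, 0.1]
gripper_width: 0.0858
grip_force: 0.0
t: 16.55
tcp_pos: [0.6192, -0.1713, 0.2012]
ee_rot: [2.803, 1.416, 0.002]
ft_force: [-0.6, 0.1, 0.8]
gripper_width: 0.0853
grip_force: 0.0
jig [0.451 0.374] caddy -0.0012 0.0938
tamp [0.443 0.281] caddy -0.0015 0.0004
tbase [0.443 0.286] caddy -0.0015 0.0053
[ 0.66481217 -0.11089339  0.34380141] [ 0.61914091 -0.17130303  0.20107771]
```

View pics/w_cupc.png

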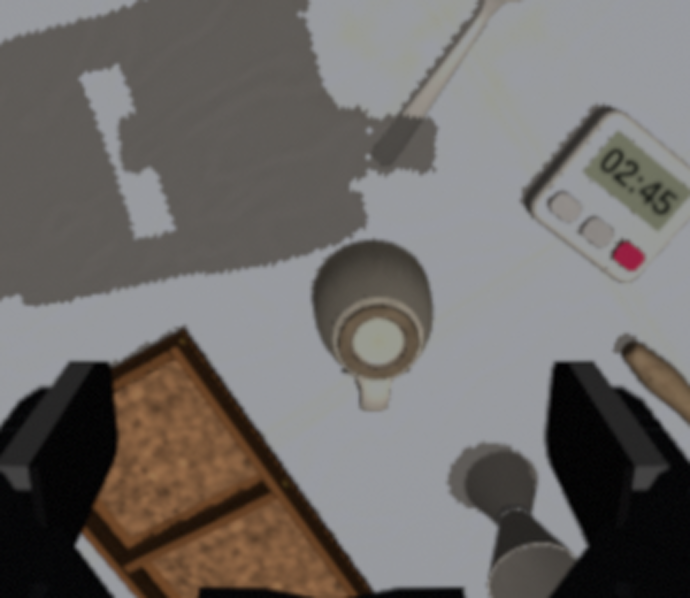

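The cup foot ring is centred at (378,341) and the ear points straight down the picture at (375,390), so the turn is right.

```bash
python3 - <<'E'
from h import *
d=load('w_cup'); W=R.from_rotvec([2.803,1.416,.002]).as_matrix(); T=np.array([.6191,-.1713,.2011])
f=lambda u,v,z: plane(d,[(u/2.3+170,v/2.3+100)],z)[0]
for p in ((378,341,.055),(372.5,300,.01),(375,409,.03),(373,240,.005)):
    q=f(*p); print(q.round(4),'tool cm',(W.T@(q-T)*100).round(2))
q=f(*(313,300,.01))-f(*(432,300,.01)); print(np.linalg.norm(q))
E
```

```text
[ 0.5992 -0.2348  0.055 ] tool cm [-6.3   2.14 14.61]
[ 0.5994 -0.2348  0.01  ] tool cm [-6.29  2.15 19.11]
[ 0.5718 -0.274   0.03  ] tool cm [-11.08   2.25  17.11]
[ 0.6165 -0.2115  0.005 ] tool cm [-3.4   2.15 19.61]
0.057559415253352425
```

```bash
python3 -m pendant '100 -6.2 2.1 0 0 0 0;100 0 0 6 0 0 0;100 0 0 6 0 0 0;100 0 0 5 0 0 0;100 0 0 0 0 0 0'
python3 -m pendant '100 0 0 2.4 0 0 0;100 0 0 0 0 0 0;50 0 0 0 0 0 0;40 0 0 0 0 0 0;40 0 0 0 0 0 0'
python3 -m pendant '40 0 0 0 0 0 0;40 0 0 0 0 0 0;40 0 0 0 0 0 0;40 0 0 0 0 0 0;40 0 0 0 0 0 0'
```

```text
t: 17.23
tcp_pos: [0.5984, -0.2301, 0.0275]
ee_rot: [-2.801, -1.413, 0.005]
ft_force: [-0.1, -0.6, 1.1]
gripper_width: 0.0852
grip_force: 0.0
t: 17.85
tcp_pos: [0.6005, -0.231, 0.0086]
ee_rot: [2.803, 1.414, 0.002]
ft_force: [-2.4, 2.0, 11.8]
gripper_width: 0.0531
grip_force: 60.6
t: 18.48
tcp_pos: [0.6005, -0.231, 0.0086]
ee_rot: [2.803, 1.413, 0.003]
ft_force: [-2.5, 0.9, 12.4]
gripper_width: 0.0529
grip_force: 60.6
```

```bash
python3 -m pendant '40 0 0 -4 0 0 0;40 0 0 -5.5 0 0 0;40 0 0 -5.5 0 0 0;40 0 0 0 0 0 -0.159;40 0 0 0 0 0 -0.159'
python3 -m pendant '40 0 0 0 0 0 -0.159;40 0 0 0 0 0 -0.16;40 5 -3 0 0 0 0;40 5.5 -4 0 0 0 0;40 5.5 -4 0 0 0 0'
python3 -m pendant '40 5.5 -3 0 0 0 0;40 5.5 -2 0 0 0 0;40 5.5 0 0 0 0 0;40 5.5 0 0 0 0 0;40 5 0 0 0 0 0.078'
python3 -m pendant '40 0 0 0 0 0 0;40 0 0 0 0 0 0;40 0 0 0 0 0 0;40 0 0 0 0 0 0;40 0 0 0 0 0 0'
```

```text
t: 19.1
tcp_pos: [0.5998, -0.2307, 0.158]
ee_rot: [2.539, 1.846, 0.002]
ft_force: [-0.0, -0.0, -1.3]
gripper_width: 0.0524
grip_force: 64.4
t: 19.73
tcp_pos: [0.4949, -0.0783, 0.1568]
ee_rot: [2.221, 2.22, 0.001]
ft_force: [1.4, 0.2, -1.2]
gripper_width: 0.0523
grip_force: 64.4
t: 20.35
tcp_pos: [0.4461, 0.1922, 0.1571]
ee_rot: [2.307, 2.132, 0.002]
ft_force: [1.2, -0.5, -1.9]
gripper_width: 0.0522
grip_force: 64.4
t: 20.98
tcp_pos: [0.4464, 0.1897, 0.1562]
ee_rot: [2.307, 2.132, 0.0]
ft_force: [-0.3, 0.2, -1.1]
gripper_width: 0.0526
grip_force: 64.4
```

```bash
python3 -m pendant '40 1.1 -0.9 0 0 0 0;40 0 0 5 0 0 0;40 0 0 4 0 0 0;40 0 0 1.6 0 0 0;40 0 0 0 0 0 0'
python3 - <<'E'
from h import *
print(env.get_state()['tcp_pos'])
a=snap('scene','s_cup.png')['im'][100:230,190:340]
b=snap('wrist','w_cup2.png')['im'][0:400,120:520]
a=cv2.resize(a,(460,400),interpolation=cv2.INTER_CUBIC);b=cv2.resize(b,(340,400))
cv2.imwrite('pics/m1.png',np.hstack([a,b[:,:340]])[:,:,::-1])
E
```

```text
t: 21.6
tcp_pos: [0.4373, 0.2022, 0.0492]
ee_rot: [-2.305, -2.133, 0.003]
ft_force: [0.3, -0.1, -1.3]
gripper_width: 0.0527
grip_force: 64.4
[0.4372996  0.20223304 0.0492144 ]
```

View pics/m1.png

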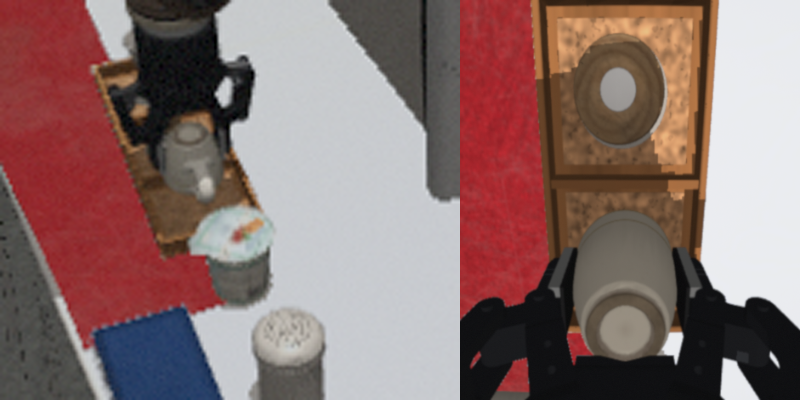

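The wrist half of the mosaic shows the held cup over the near bay: foot ring at (625,330), front of the rim at (626,210). The tamper stands in the middle bay.

```bash
python3 - <<'E'
from h import *
d=load('w_cup2')
f=lambda u,v,z: plane(d,[((u-460)*400/340+120,v)],z)[0][:2]
C=np.array([.4445,.2805]);u=np.array([.0785,.9969]);v=np.array([.9969,-.0785])
for n,p in (('foot',(625,329,.0956)),('rimfront',(626,209,.043)),('rimL',(575,270,.05)),('rimR',(677,270,.05)),('divider near edge',(626,186,.022)),('divider far edge',(626,176,.022))):
    q=f(*p); print(n,q.round(4),'caddy',((q-C)@v).round(4),((q-C)@u).round(4))
E
```

```text
foot [0.4389 0.1986] caddy 0.0009 -0.0821
rimfront [0.4416 0.2264] caddy 0.0014 -0.0542
rimL [0.4097 0.1991] caddy -0.0283 -0.0839
rimR [0.4691 0.1946] caddy 0.0312 -0.0837
divider near edge [0.4422 0.2324] caddy 0.0014 -0.0481
divider far edge [0.4426 0.238 ] caddy 0.0014 -0.0426
```

```bash
python3 -m pendant '40 0.1 -0.1 1.5 0 0 0;40 0 0 1 0 0 0;40 0 0 0.6 0 0 0;40 0 0 0.3 0 0 0;40 0 0 0 0 0 0'
python3 -m pendant '40 0 0 0.1 0 0 0;70 0 0 0 0 0 0;73 0 0 0 0 0 0;73 0 0 0 0 0 0;73 0 0 0 0 0 0'
```

```text
t: 22.32
tcp_pos: [0.4373, 0.2029, 0.016]
ee_rot: [-2.306, -2.133, 0.0]
ft_force: [0.1, 0.5, -2.3]
gripper_width: 0.0522
grip_force: 64.4
t: 22.95
tcp_pos: [0.4373, 0.203, 0.0152]
ee_rot: [2.306, 2.133, 0.0]
ft_force: [-0.6, 0.0, 0.0]
gripper_width: 0.0626
grip_force: 0.0
```

```bash
python3 -m pendant '73 0 0 -2 0 0 0;73 0 0 -3 0 0 0;100 0 0 -5 0 0 0;100 0 0 -5 0 0 0;100 0 0 -5 0 0 0'
python3 -m pendant '100 0 0 -3.5 0 0 -0.078;100 -5.5 0 0 0 0 0;100 -5.5 1 0 0 0 0;100 -5.5 0 0 0 0 0;100 -5.5 0 0 0 0 0'
python3 -m pendant '100 -5.5 0 0 0 0 0;100 -5.5 0 0 0 0 0;100 -5.5 0 0 0 0 0;100 -1.5 0 0 0 0 0;100 0 0 0 0 0 0'
python3 - <<'E'
from h import *
d=snap('wrist','w_two.png'); print(d['P'].round(3))
hsv=cv2.cvtColor(d['im'],cv2.COLOR_RGB2HSV)
m=cv2.inRange(hsv,(5,90,40),(20,255,255)); m=cv2.morphologyEx(m,cv2.MORPH_CLOSE,np.ones((7,7)));m=cv2.morphologyEx(m,cv2.MORPH_OPEN,np.ones((5,5)))
for c in cv2.findContours(m,0,1)[0]:
    if cv2.contourArea(c)>3000: print(cv2.boundingRect(c),cv2.minAreaRect((plane(d,c.reshape(-1,2),.022)[:,:2]*1000).astype(np.float32)))
d=snap('scene','s2.png')
a=cv2.resize(d['im'][100:230,190:340],(460,400),interpolation=cv2.INTER_CUBIC)
cv2.imwrite('pics/m2.png',np.hstack([a,cv2.imread('pics/w_two.png')[:,150:490,::-1]])[:,:,::-1])
E
```

```text
t: 23.58
tcp_pos: [0.4369, 0.2029, 0.2169]
ee_rot: [2.306, 2.133, 0.0]
ft_force: [0.3, -0.3, -0.8]
gripper_width: 0.0857
grip_force: 0.0
t: 24.2
tcp_pos: [0.4469, -0.0187, 0.2502]
ee_rot: [2.221, 2.222, 0.0]
ft_force: [0.5, -0.1, -0.1]
gripper_width: 0.0857
grip_force: 0.0
t: 24.82
tcp_pos: [0.447, -0.1973, 0.2499]
ee_rot: [-2.223, -2.219, -0.0]
ft_force: [0.2, -0.9, 0.2]
gripper_width: 0.0852
grip_force: 0.0
[ 0.448 -0.122  0.392]
(270, 154, 98, 152) ((450.3685607910156, -282.6315002441406), (195.38426208496094, 103.80635833740234), 84.31417083740234)
```

View pics/m2.png

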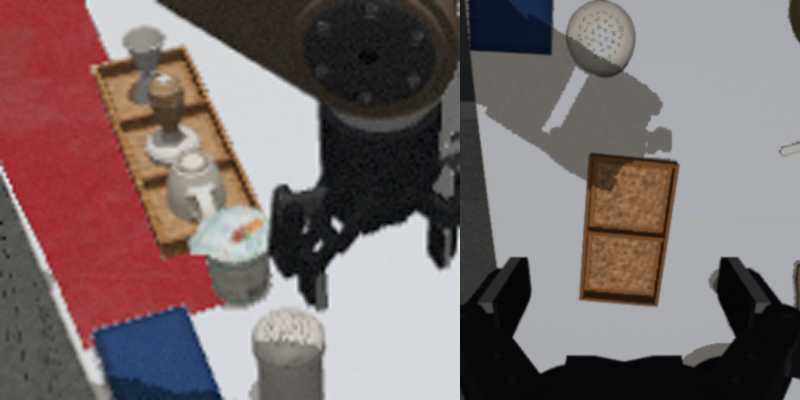

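The cup stands in the near bay, the shaker lid is at (601,37) in the mosaic, and caddy_two is clear. Its centre comes out at (0.450,-0.283) and its size matches. Shaker next.

```bash
python3 - <<'E'
from h import *
d=load('w_two'); print(plane(d,[(291,37)],.08)[0].round(4))
d=load('s2'); a=lambda u,v,z: plane(d,[(190+u*150/460,100+v*130/400)],z)[0].round(4)
q=a(190,158,.06); C=np.array([.4445,.2805]); print('cup foot',q,((q[:2]-C)@[.0785,.9969]).round(4),((q[:2]-C)@[.9969,-.0785]).round(4))
E
python3 -m pendant '100 5 -0.8 0 0 0 0;100 5 -0.8 0 0 0 0;100 2.8 -0.4 0 0 0 0;100 0 0 0 0 0 0;100 0 0 0 0 0 0'
```

```text
[ 0.428  -0.0677  0.08  ]
cup foot [0.4344 0.1962 0.06  ] -0.0848 -0.0035
t: 25.55
tcp_pos: [0.4274, -0.0686, 0.2503]
ee_rot: [2.219, 2.223, 0.0]
ft_force: [-0.2, -0.2, -0.3]
gripper_width: 0.0852
grip_force: 0.0
```

```bash
python3 -m pendant '100 0 0 5 0 0 0;100 0 0 5 0 0 0;100 0 0 5 0 0 0;100 0 0 4 0 0 0;100 0 0 2.9 0 0 0'
python3 -m pendant '100 0 0 0 0 0 0;50 0 0 0 0 0 0;40 0 0 0 0 0 0;40 0 0 0 0 0 0;40 0 0 0 0 0 0'
```

```text
t: 26.18
tcp_pos: [0.4271, -0.0696, 0.0293]
ee_rot: [-2.222, -2.22, 0.001]
ft_force: [1.3, -0.4, 0.7]
gripper_width: 0.0856
grip_force: 0.0
t: 26.8
tcp_pos: [0.4277, -0.0692, 0.0326]
ee_rot: [2.22, 2.22, 0.002]
ft_force: [-2.0, -0.4, 6.7]
gripper_width: 0.0588
grip_force: 62.5
```

```bash
python3 -m pendant '40 0 0 -3 0 0 0;40 0 0 -4 0 0 0;40 0 0 -3 0 0 0;40 -4.6 1 0 0 0 0;40 -5 1 0 0 0 0'
python3 -m pendant '40 -5 0.8 0 0 0 0;40 -2 0 0 0 0 0;40 0 0 0 0 0 0;40 0 0 3 0 0 0;40 0 0 3 0 0 0'
python3 -m pendant '40 0 0 0 0 0 0;40 0 0 0 0 0 0;40 0 0 0 0 0 0;40 0 0 0 0 0 0;40 0 0 0 0 0 0'
```

```text
t: 27.42
tcp_pos: [0.4478, -0.166, 0.1331]
ee_rot: [2.217, 2.221, 0.002]
ft_force: [0.8, 0.2, -1.9]
gripper_width: 0.0585
grip_force: 64.6
t: 28.05
tcp_pos: [0.4552, -0.2337, 0.0713]
ee_rot: [2.22, 2.222, 0.001]
ft_force: [1.5, -0.9, -1.1]
gripper_width: 0.0586
grip_force: 64.6
t: 28.68
tcp_pos: [0.4554, -0.2351, 0.0715]
ee_rot: [2.221, 2.221, 0.0]
ft_force: [-0.0, -0.2, -2.1]
gripper_width: 0.0589
grip_force: 65.0
```

```bash
python3 -m pendant '40 0 0 2 0 0 0;40 0 0 1.1 0 0 0;40 0 0 0.3 0 0 0;70 0 0 0 0 0 0;100 0 0 0 0 0 0'
python3 -m pendant '100 0 0 0 0 0 0;100 0 0 -5 0 0 0;100 0 0 -5.5 0 0 0;100 0 0 -5.5 0 0 0;100 -2 4 -5 0 0 0'
python3 -m pendant '100 -4 5 0 0 0 0;100 -1.5 4.5 0 0 0 0;100 0 0 0 0 0 0;100 0 0 0 0 0 0;100 0 0 0 0 0 0'
python3 - <<'E'
from h import *
d=snap('wrist','w_jig2.png');print(d['P'])
E
```

```text
t: 29.3
tcp_pos: [0.4554, -0.2351, 0.0374]
ee_rot: [2.221, 2.221, 0.0]
ft_force: [-0.3, 0.1, -0.1]
gripper_width: 0.0762
grip_force: 0.0
t: 29.92
tcp_pos: [0.4917, -0.2531, 0.2465]
ee_rot: [2.221, 2.221, 0.0]
ft_force: [0.2, -0.7, -0.3]
gripper_width: 0.0852
grip_force: 0.0
t: 30.55
tcp_pos: [0.5857, -0.3074, 0.244]
ee_rot: [-2.221, -2.221, 0.0]
ft_force: [-0.4, 0.5, -0.9]
gripper_width: 0.0854
grip_force: 0.0
[ 0.58674932 -0.23233119  0.38659576]
```

View pics/w_jig2.png

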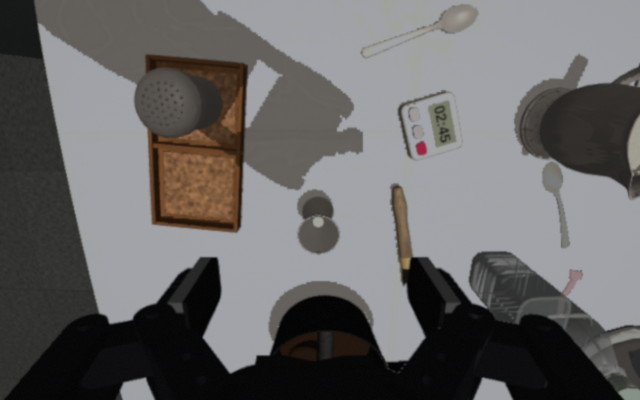

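The jigger rim is centred at (318,235) and the shaker stands in the upper bay of caddy_two. A black pan starts at row 297, just beyond the jigger.

```bash
python3 - <<'E'
from h import *
d=load('w_jig2')
print('jig',plane(d,[(318,235)],.075)[0].round(4), np.linalg.norm(plane(d,[(298,235)],.075)-plane(d,[(339,235)],.075)))
for z in (.0,.06,.1,.14): print('pan',z,plane(d,[(322,297)],z)[0].round(3))
C=np.array([.4504,-.2826])
for p,z in (((168,102),.085),):
    q=plane(d,[p],z)[0][:2]; print('shaker',q.round(4),(q-C)@[.995,-.0994],(q-C)@[.0994,.995])
# pan rim height: far edge in scene/side views at same column
S=load('scene0');D=load('side0')
for a,b in (((450,311),(388,322)),):
    ra,rb=ray(S,[a])[0],ray(D,[b])[0];t=np.linalg.lstsq(np.c_[ra,-rb],D['P']-S['P'],rcond=None)[0];print('panrim',S['P']+t[0]*ra,D['P']+t[1]*rb)
E
```

```text
jig [ 0.5914 -0.3668  0.075 ] 0.04274668909144006
pan 0.0 [ 0.599 -0.492  0.   ]
pan 0.06 [ 0.597 -0.452  0.06 ]
pan 0.1 [ 0.595 -0.425  0.1  ]
pan 0.14 [ 0.594 -0.398  0.14 ]
shaker [ 0.4548 -0.2329] -0.0005580791343241902 0.0499071630140385
panrim [ 0.60867477 -0.50792534  0.13247333] [ 0.60185781 -0.51259448  0.12725462]
```

```bash
python3 -m pendant '100 -6 0.6 0 0 0 0;100 0 0 5 0 0 0;100 0 0 6 0 0 0;100 0 0 5 0 0 0;100 0 0 4.4 0 0 0'
python3 -m pendant '100 0 0 0 0 0 0;30 0 0 0 0 0 0;20 0 0 0 0 0 0;20 0 0 0 0 0 0;20 0 0 0 0 0 0'
```

```text
t: 31.22
tcp_pos: [0.5917, -0.3675, 0.0384]
ee_rot: [-2.222, -2.221, -0.0]
ft_force: [0.3, -0.7, -0.1]
gripper_width: 0.0851
grip_force: 0.0
t: 31.85
tcp_pos: [0.5929, -0.3683, 0.0421]
ee_rot: [2.219, 2.219, 0.0]
ft_force: [-2.0, 0.9, 7.1]
gripper_width: 0.0421
grip_force: 59.9
```

```bash
python3 -m pendant '20 0 0 -4 0 0 0;20 0 0 -5 0 0 0;20 0 0 -3 0 0 0;20 1.3 -5 0 0 0 0;20 1.3 -5 0 0 0 0'
python3 -m pendant '20 1.2 -4.7 0 0 0 0;20 0 0 0 0 0 0;20 0 0 4 0 0 0;20 0 0 4 0 0 0;20 0 0 0 0 0 0'
python3 -m pendant '20 0 0 0 0 0 0;20 0 0 0 0 0 0;20 0 0 0 0 0 0;20 0 0 0 0 0 0;20 0 0 0 0 0 0'
```

```text
t: 32.48
tcp_pos: [0.4912, -0.3412, 0.1609]
ee_rot: [2.219, 2.221, 0.0]
ft_force: [-0.8, -1.0, -1.4]
gripper_width: 0.0423
grip_force: 61.5
t: 33.1
tcp_pos: [0.4452, -0.3293, 0.0783]
ee_rot: [-2.219, -2.219, -0.0]
ft_force: [-0.1, -0.3, -1.1]
gripper_width: 0.0424
grip_force: 61.6
t: 33.72
tcp_pos: [0.4454, -0.3297, 0.0799]
ee_rot: [2.221, 2.221, 0.0]
ft_force: [-0.0, 0.9, -0.4]
gripper_width: 0.0422
grip_force: 61.6
```

Down 3.2 cm, release, rise, and a final look.

```bash
python3 -m pendant '20 0 0 2 0 0 0;20 0 0 1 0 0 0;20 0 0 0.2 0 0 0;60 0 0 0 0 0 0;100 0 0 0 0 0 0'
python3 -m pendant '100 0 0 0 0 0 0;100 0 0 -4 0 0 0;100 0 0 -5.5 0 0 0;100 0 0 -5.5 0 0 0;100 5 3 -5 0 0 0'
python3 -m pendant '100 5 0 0 0 0 0;100 0 0 0 0 0 0;100 0 0 0 0 0 0;100 0 0 0 0 0 0;100 0 0 0 0 0 0'
python3 - <<'E'
from h import *
d=snap('wrist','w_end.png')['im'][:, 100:500]; s=snap('scene','s_end.png')['im']
a=cv2.resize(s[100:340,190:390],(400,480),interpolation=cv2.INTER_CUBIC)
o=np.zeros((480,800,3),np.uint8);o[:,:400]=a;o[:400,400:]=d
cv2.imwrite('pics/m3.png',o[:,:,::-1])
E
```

```text
t: 34.35
tcp_pos: [0.4456, -0.3299, 0.0482]
ee_rot: [2.221, 2.221, 0.0]
ft_force: [0.1, 0.4, -0.2]
gripper_width: 0.0679
grip_force: 0.0
t: 34.98
tcp_pos: [0.4695, -0.2903, 0.2411]
ee_rot: [2.223, 2.216, 0.0]
ft_force: [0.7, -0.7, -0.3]
gripper_width: 0.0856
grip_force: 0.0
t: 35.6
tcp_pos: [0.4696, -0.2397, 0.2381]
ee_rot: [-2.222, -2.22, 0.0]
ft_force: [-0.2, 0.6, 0.2]
gripper_width: 0.0854
grip_force: 0.0
```

View pics/m3.png

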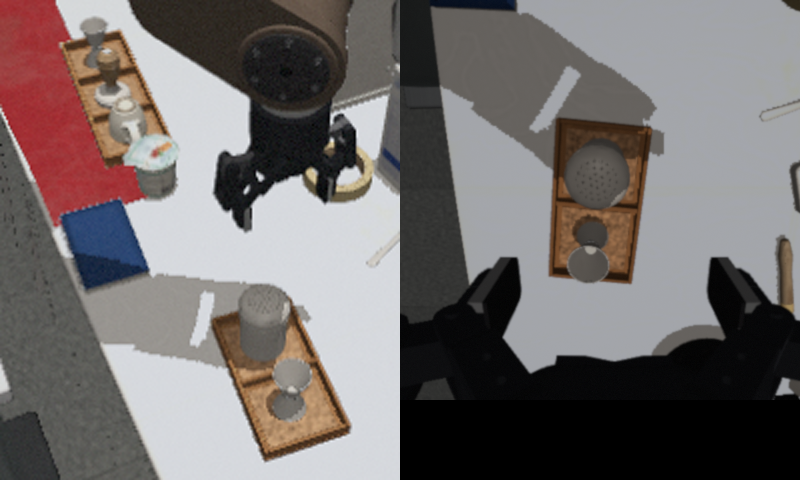

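Both kits are in. The last jigger's rim is at (588,263), the shaker lid is at (597,173), and the pot hasn't moved. I'll check the numbers, then hand in.

```bash
python3 - <<'E'
from h import *
d=load('w_end');C=np.array([.4504,-.2826]);ok=True
for n,p,z,b in (('jig',(288,263),.08,-.0475),('shak',(297,173),.085,.0475)):
    q=plane(d,[p],z)[0][:2]-C; x,y=q@[.995,-.0994],q@[.0994,.995]; print(n,x.round(4),y.round(4)); ok&=abs(x)<.011 and abs(y-b)<.011
if ok: print(env.hand_in())
E
```

```text
jig -0.002 -0.0437
shak -0.0005 0.0531
the job is handed in; nothing more can be done
None
```

Both kits are made up and the job is handed in at about 36 s; my last camera checks put every thing within about 6 mm of its bay's centre with the pot unmoved, but the hand-in gave no verdict.

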